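# Load the inspection shuttle and hold it at the detent

### The job

Load two pins into the shuttle one after the other: first the plain pin in the pocket next to the black knob, then the square-headed pin in the other pocket, each standing fully down. Then grip the shuttle's knob and slide the shuttle along its rails towards the camera head until you feel its spring ball drop into the notch of the index strip. Finish there, still gripping the knob and holding the shuttle at the notch; leave the round-headed pin and the other things on the bench where they are.

Things in the scene. Friction and masses are not known exactly. Their poses are not given: they have to be found in the camera images.
- fixture: Fixed fixture: black steel base plate 150 (x) x 450 (y) x 12 mm, two steel guide rails along its y, an aluminium end stop at each end and a black camera head (50 x 30 mm, 112 mm high) at its +y end. Origin on the table under the middle of the rails, z up. +y is the direction in which the shuttle is to be slid. Position and yaw vary.
- shuttle: Aluminium block 60 (x) x 190 (y) x 26 mm on the rails. Origin: centre of its underside, 30 mm above the table (top face at 56 mm); axes as the fixture's. Slides only along y, 150 mm between stops, friction 1.5 N; starts within 30 mm of the -y stop. On top, at y = -78 mm, the black knob; pockets at y = -22 and +36 mm, marked by 1 and 2 black dots.
- strip: Fixed steel index strip along the shuttle's +x side, 215 mm long, inner face 42 mm from the rails' middle, top at 52 mm, with one upright notch 9 mm wide in that face; a black lug (16 x 14 mm) on its back marks the notch. Origin: table height, on the rails' middle line, level with the notch; axes as the fixture's. The notch lies 25 mm or more before the end stop.
- ball (a point): Centre of the 12 mm steel ball on the middle of the shuttle's +x side (shuttle y = 0). A spring presses it on the strip with about 7 N; at the notch (shuttle origin level with the strip's origin along y) it drops in 2 mm. Then moving on or back takes about 7 N, and a shuttle left free within about 2.5 mm centres itself.
- knob (a point): On the axis of the shuttle's black knob, at the height to grip. The knob is an upright round post, diameter 22 mm, 42 mm tall above the shuttle's top; this point is 15 mm below its top, 27 mm above the shuttle's top face.
- pocket1 (a point): Centre of the mouth (at the shuttle's top face) of pocket 1, next to the knob, one dot. Round blind hole 18 mm wide, 18 mm deep, with a 2 mm chamfer.
- pocket2 (a point): Mouth of pocket 2, farther from the knob, two dots; same size.
- pin_plain: Loose steel pin standing upright on the tray: plain round rod, diameter 16 mm, 60 mm tall, no head, chamfered foot. Origin at the centre of its foot, z up. About 90 g. Seated, its foot is 18 mm below the pocket's mouth.
- pin_square: Loose steel pin standing upright on the tray: round shaft of diameter 16 mm, on top a square head 22 x 22 mm, 20 mm high; 60 mm tall in all. Origin at the centre of its foot, x and y axes along the square's sides. About 130 g.
- pin_round: Bystander on the tray, not to be loaded: steel pin standing upright, round shaft of diameter 16 mm, on top a round head of diameter 30 mm, 20 mm high; 60 mm tall in all. Origin at the centre of its foot. About 150 g. Leave it.
- tray: Fixed low tray with a black rubber floor, 200 (x) x 140 (y) mm, floor 4 mm and rim 12 mm above the table; origin at the centre of its underside. Three pins (plain, square-headed, round-headed) stand in a row along its x, about 55 mm apart, in any order, on its +y half; a bushing and a nut lie on its other half.
- bushing: Bystander on the tray: brass bushing, 28 mm across, 16 mm high. Leave it.
- nut: Bystander on the tray: dark steel hexagon nut, 30 mm across, 13 mm high. Leave it.
- screwdriver: Bystander: screwdriver lying at the robot's left. Leave it.
- flask: Bystander: small white bottle, 44 mm across, 110 mm tall, beyond the fixture. Leave it.
- tape: Bystander: cardboard ring (tape core), 90 mm across, 24 mm high, to the right of the tray. Leave it.

How it is judged (in metres and radians):
On the way, in this order (a step that is already met when the one before it is completed fails the run):
1. the plain pin stands fully down in pocket 1 (horizontal distance between pin_plain and pocket1 below 0.004 m and z of pin_plain in the frame of shuttle below 0.011 m and angle between pin_plain's own z axis and vertical below 0.12 rad), for 0.2 s.
2. the square-headed pin stands fully down in pocket 2, the earlier ones still in place (all of step 1 and horizontal distance between pin_square and pocket2 below 0.004 m and z of pin_square in the frame of shuttle below 0.011 m and angle between pin_square's own z axis and vertical below 0.12 rad), for 0.2 s.
3. the shuttle is held by its knob with the ball in the notch (y of shuttle in the frame of strip between -0.003 and 0.003 m and contact force between the fingers and shuttle above 2 N and distance between the grasp point and knob below 0.04 m and linear speed of shuttle below 0.01 m/s), for 0.3 s.
At the end, for the whole second after the job is handed in: The plain and the square pin stand in pockets 1 and 2 (4 mm of axis, foot within 3 mm of the floor, tilt < 0.12 rad), untouched by the fingers; the shuttle is within 3 mm of the notch and still, the fingers on it with > 2 N, TCP within 40 mm of the knob's grip point (all of step 2 and all of step 3 and contact force between the fingers and pin_plain below 0.2 N and contact force between the fingers and pin_square below 0.2 N); the arm keeps its last pose, push and grip.
It fails at once if a bystander is moved more than 40 mm (distance of any of pin_round, bushing, nut, screwdriver, flask, tape from where it was at the start of the episode above 0.04 m).
It also fails if it takes over 72 s, if anything falls off the work surface, if the arm or the gripper's body presses on something with over 40 N, if the wrist force passes 120 N, or if a joint passes its speed limit or range.

### The arm

A 6-joint arm with a two-finger parallel gripper is mounted at the origin on the work surface. World frame = base frame: x ahead of the robot, y to its left, z up, the work surface at z = 0. Lengths are in mm, angles in rad, forces in N, time in s.
With the tool pointing down it reaches from about 375 to 975 mm from the base axis. Payload 3.8 kg.
Tool frame: the origin (TCP) lies between the finger pads, 19 mm behind the fingertips; this is the grasp point; z points along the fingers, y is the line along which they close (so a half turn about z gives the same grasp; the last joint's range is limited). The gripper opens to 85 mm and grips with 20 to 120 N. Pads are 22 mm wide; open, the fingers measure 114 mm over their backs; the gripper's body (76 mm by 85 mm) begins 54 mm behind the grasp point. The pads swing forward as they close: fully open they stand 13 mm farther back than shut.
Start: joints at [-0.037, 0.264, 1.604, -0, 1.274, -0.037], TCP at [674.995, -0.002, 249.98] pointing down, gripper open.
Joint ranges: [-2.63, 2.63], [-0.94, 2.18], [0.31, 2.57], [-1.31, 4.45], [0, 2.66], [-2.55, 2.55]. Speed limits (rad/s): [2.57, 2.57, 3.14, 3.14, 3.14, 3.14].

### API

Orientations are given as a unit quaternion [w, x, y, z].
In Python, from cell import ctrl gives the robot as it stands. The module is installed in compiled form; this text tells all that it offers.
- The arm moves only by the tool send_rows, never from a script. Its arguments are lists of equal length, an entry for each row: "claw": the opening, from 0 (shut) to 1 (fully open); "slide": the shift along the tool's x, y, z in mm, a list of three; "twist": the turn, a rotation vector about the tool's x, y, z in rad, a list of three. A call has 1 to 10 rows; each row shifts and turns the commanded pose from where the row before left it, along the tool's axes as they then stand; what a row does not reach is not made up. A row lasts 1/12 s, in which the tool goes at most 41.7 mm and 7.16 degrees, less where a joint would pass 70% of its speed; a pose out of reach is approached as far as the arm can. A call is refused whole if a number of a shift passes 41.7 or a number of a turn 0.125, either way. A call with a gripper value outside its range is refused whole. The fingers move at their own pace and stop on an object; "force" is the grip in N (left out, the last holds). Time passes only in rows, so rows that do not move let the fingers close. It gives the time, the measured TCP pose, the force, the opening and the grip force at its end, in the units of the state.
- ctrl.read_state(): the state, without advancing time (a new reading comes with each control period).
- ctrl.snapshot(name): name is "scene" or "side" or "wrist"; returns (picture, depth): 384x512x3 uint8, red, green, blue; 384x512 float32, mm along the optical axis (not along the pixel's ray), 0 where there is no reading.
- ctrl.camera_model(name): a dict with "fx", "fy", "cx", "cy" (pixels), "pose" (4x4, takes a point from camera to world coordinates). Camera axes: x right, y down, z forward; pixel columns grow to the right and rows downward; lengths in mm; the calibration is good to about 2 mm. A picture is of the moment at which its call begins: read the wrist's pose just before it. camera_model takes no time and is no camera call; for the wrist camera it gives the pose at the moment of the call.
- ctrl.finish_job(): hands the job in; it is judged then, once.
The state is a dict: "clock": time; "joint_positions": joint angles; "qd": joint speeds; "joint_torque": joint torques, N m; "tool_pos": TCP position; "tcp_rot": TCP orientation; "wrist_force": force on the tool from outside, world axes, zero at the start; "wrist_torque": the same for the moment, N m; "finger_gap": opening from 0.0 (shut) to 1.0 (fully open); "grasp_force": force on a finger pad.
Only numpy, scipy, OpenCV 4.12 (cv2) and the standard library are available. Lean on these libraries where they do the work, as an engineer would, in place of code of your own. Each camera call takes 0.05 s, during which the arm holds its last target. There are 200 camera calls.

## Working session

There is one attempt and no reset: what is moved stays moved. The work goes in short steps, Python scripts to look and compute and a tool call to move; the robot and the scene stay as the last step left them, time stands still between calls to the robot, and variables do not carry over. Pictures are saved under pics/ and viewed, at most 10 in all, crops included, and the job is handed in when it is done.

Besides the shell and the picture viewer there is one more tool, called after ">>>" as name(argument=value, ...), one argument or row to a line, values as JSON. send_rows: Moves the arm, as the interface text tells. Its arguments: {"type":"object","properties":{"claw":{"type":"array","items":{"type":"number"}},"slide":{"type":"array","items":{"type":"array","items":{"type":"number"}}},"twist":{"type":"array","items":{"type":"array","items":{"type":"number"}}},"force":{"type":"number"}},"required":["claw","slide","twist"]}

```bash
mkdir -p pics; cat > h.py <<'E'
import numpy as np,cv2
from cell import ctrl
def snap(n):
    m=ctrl.camera_model(n); p,d=ctrl.snapshot(n); return p,d,m
def ray(m,u,v,z):
    P=np.array(m["pose"]); d=P[:3,:3]@np.array([(u-m["cx"])/m["fx"],(v-m["cy"])/m["fy"],1]); o=P[:3,3]
    return o+d*(z-o[2])/d[2]
def cloud(d,m):
    v,u=np.indices(d.shape); P=np.array(m["pose"])
    c=np.stack([(u-m["cx"])/m["fx"]*d,(v-m["cy"])/m["fy"]*d,d],-1)
    w=c@P[:3,:3].T+P[:3,3]; w[d<=0]=np.nan; return w
def proj(m,X):
    P=np.array(m["pose"]); c=(np.asarray(X)-P[:3,3])@P[:3,:3]
    return np.stack([c[...,0]/c[...,2]*m["fx"]+m["cx"],c[...,1]/c[...,2]*m["fy"]+m["cy"]],-1)
E
python3 - <<'E'
from h import *
s=ctrl.read_state(); print({k:np.round(s[k],3) for k in s})
for n in ("scene","side","wrist"):
    p,d,m=snap(n); np.savez(f"/tmp/{n}0.npz",p=p,d=d); cv2.imwrite(f"pics/{n}0.png",p[...,::-1]); print(n,m["fx"],m["cx"],m["cy"],np.round(m["pose"],3).tolist())
E
```

```text
{'clock': np.float64(0.0), 'joint_positions': array([-0.037,  0.265,  1.605, -0.   ,  1.274, -0.037]), 'qd': array([-0.001,  0.001, -0.   ,  0.   , -0.   ,  0.001]), 'joint_torque': array([ 1.0000e-03, -5.1512e+01, -3.6731e+01, -0.0000e+00,  1.3000e-02,
        0.0000e+00]), 'tool_pos': array([ 6.74316e+02, -9.00000e-03,  2.48662e+02]), 'tcp_rot': array([-0.001,  0.707,  0.707, -0.001]), 'wrist_force': array([-0.343, -0.274,  0.449]), 'wrist_torque': array([-0.007, -0.006,  0.051]), 'grasp_force': np.float64(0.0), 'finger_gap': np.float64(0.998)}
scene 351.72381925698306 250.16665541357762 190.34437618889422 [[-0.387, 0.629, -0.674, 1406.834], [0.922, 0.248, -0.298, 396.289], [-0.02, -0.737, -0.676, 908.277], [0.0, 0.0, 0.0, 1.0]]
side 357.040456906239 257.10425119407455 188.87675789616895 [[0.949, -0.187, 0.255, 249.952], [-0.316, -0.563, 0.764, -924.711], [0.001, -0.805, -0.593, 797.637], [0.0, 0.0, 0.0, 1.0]]
wrist 331.65691699751176 255.14520807184584 193.81299481659644 [[1.0, 0.0, -0.003, 674.821], [-0.001, -0.961, -0.277, 70.082], [-0.003, 0.277, -0.961, 373.647], [0.0, 0.0, 0.0, 1.0]]
```

View pics/scene0.png

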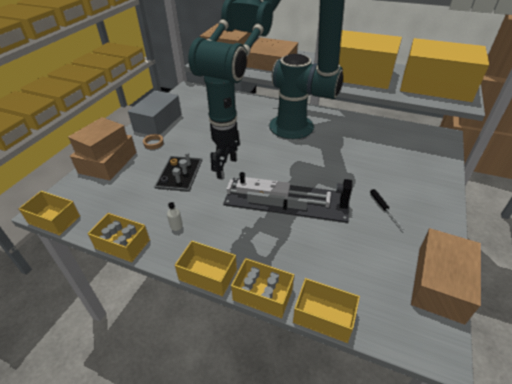

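View pics/wrist0.png

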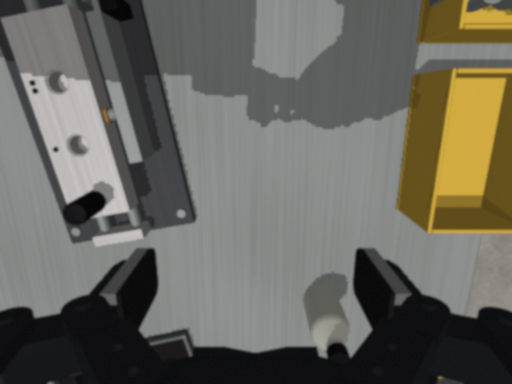

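View pics/side0.png

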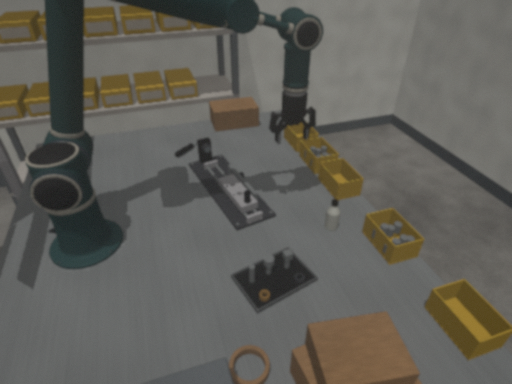

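The wrist view shows the shuttle, with pocket 1 at about (78,145), pocket 2 at (58,82), the knob top at (75,213) and the lug at (118,8). In the side view the tray is at about (275,278), with three pins in a row at (252,272), (268,264) and (287,258).

```bash
python3 - <<'E'
from h import *
m=ctrl.camera_model("wrist")
for n,u,v,z in [("p1",78,145,56),("p2",58,82,56),("lug",118,8,52)]: print(n,ray(m,u,v,z).round(1))
z=np.load("/tmp/side0.npz"); ms=ctrl.camera_model("side"); w=cloud(z["d"],ms)
for n,u,v in [("traycorner",260,308),("l",233,278),("r",316,276),("t",287,249)]: print(n,ray(ms,u,v,12).round(1))
k=(w[...,2]>45)&(w[...,2]<75)&(np.indices(z["d"].shape)[0]>240)&(w[...,2]<80)
n,l,st,c=cv2.connectedComponentsWithStats(k.astype(np.uint8))
for i in range(1,n):
    if st[i,4]>5: print(st[i],c[i].round(1),np.median(w[l==i],0).round(1))
E
```

```text
p1 [504.3  27.2  56. ]
p2 [494.6  84.5  56. ]
lug [554.7 145.7  52. ]
traycorner [ 432.8 -402.2   12. ]
l [ 392.8 -287.3   12. ]
r [ 614.2 -353.4   12. ]
t [ 576.7 -232.2   12. ]
[ 59 241  40   9 243] [ 76.9 244.1] [ -9.8 -66.5  57.4]
[381 241  43  13 327] [401.7 245.7] [ 871.2 -373.3   57.6]
[283 249  10  12  96] [287.5 254.2] [ 550.  -296.2   63.6]
[264 254  11  13 120] [268.9 260. ] [ 493.2 -300.4   64.7]
[249 264   6  10  49] [251.7 268.3] [ 440.  -312.    63.1]
[ 429  281   83   69 1496] [470.5 313.7] [ 890.6 -606.4   60.5]
[291 355  16  29 125] [297.9 370.4] [ 447.4 -600.2   61.5]
```

>>> send_rows(
  claw=[1, 1, 1, 1, 1, 1, 1, 1, 1],
  slide=[
    [-31, -19, 0],
    [-31, -19, 0],
    [-31, -19, 0],
    [-31, -19, 0],
    [-31, -19, 0],
    [-31, -19, 0],
    [-31, -19, 0],
    [-31, -19, 0],
    [-31, -19, 0],
  ],
  twist=[
    [0, 0, 0],
    [0, 0, 0],
    [0, 0, 0],
    [0, 0, 0],
    [0, 0, 0],
    [0, 0, 0],
    [0, 0, 0],
    [0, 0, 0],
    [0, 0, 0],
  ],
)

```text
clock: 0.9
tool_pos: [502.6, -280.1, 249.7]
tcp_rot: [-0.0, 0.707, 0.707, -0.0]
wrist_force: [0.8, -1.3, 0.6]
finger_gap: 0.998
grasp_force: 0.0
```

>>> send_rows(
  claw=[1, 1],
  slide=[
    [0, 0, 0],
    [0, 0, 0],
  ],
  twist=[
    [0, 0, 0],
    [0, 0, 0],
  ],
)

```text
clock: 1.07
tool_pos: [502.8, -280.5, 249.7]
tcp_rot: [-0.0, 0.708, 0.706, -0.0]
wrist_force: [-0.1, 0.5, 0.0]
finger_gap: 0.999
grasp_force: 0.0
```

```bash
python3 - <<'E'
from h import *
m=ctrl.camera_model("wrist");p,d=ctrl.snapshot("wrist"); np.savez("/tmp/w1.npz",p=p,d=d); cv2.imwrite("pics/w1.png",p[...,::-1])
w=cloud(d,m); k=(w[...,2]>58)&(w[...,2]<72)&(np.indices(d.shape)[0]<330)
n,l,st,c=cv2.connectedComponentsWithStats(k.astype(np.uint8))
for i in range(1,n):
    if st[i,4]>20:
        print(st[i],c[i].round(1),np.nanmedian(w[l==i],0).round(1),ray(m,*c[i],64).round(1),cv2.minAreaRect(ray_pts.astype(np.float32)) if (ray_pts:=np.array([ray(m,u,v,64)[:2] for v,u in np.argwhere(l==i)])) is not None else 0)
E
```

```text
[294 171  24  25 564] [305.5 183.2] [ 550.9 -289.1   64.7] [ 551.2 -289.3   64. ] ((551.07373046875, -289.4088439941406), (22.35984992980957, 23.5605525970459), 2.6910150051116943)
[232 172  31  31 739] [247.1 187. ] [ 494.7 -292.7   64.7] [ 494.7 -292.8   64. ] ((494.6272888183594, -293.08642578125), (30.06987190246582, 29.115337371826172), 89.75641632080078)
[185 192  17  18 228] [193.  200.7] [ 441.6 -306.5   64.8] [ 441.5 -306.6   64. ] ((441.5754699707031, -306.8800354003906), (17.529407501220703, 15.228744506835938), 44.28895568847656)
```

View pics/w1.png

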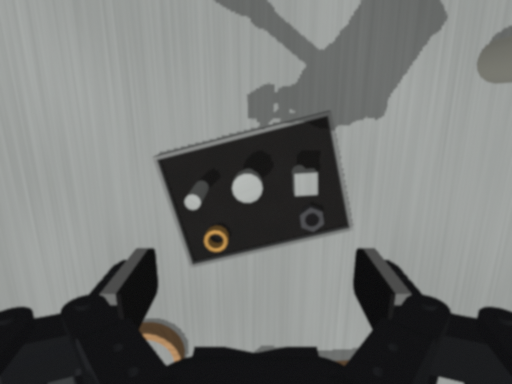

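The tray view shows the plain pin's top at (193,202), the round-headed pin at (247,187) and the square-headed pin at (306,183). The bushing (215,239) and nut (311,220) lie below them.

```bash
python3 - <<'E'
from h import *
m=ctrl.camera_model("wrist"); z=np.load("/tmp/w1.npz"); g=cv2.cvtColor(z["p"],cv2.COLOR_RGB2GRAY)
for n,(u,v) in dict(plain=(193,202),rnd=(247,187),sq=(306,183)).items():
    k=np.zeros_like(g); k[v-20:v+20,u-20:u+20]=(g>0.7*g[v-2:v+3,u-2:u+3].mean())[v-20:v+20,u-20:u+20]*1
    N,l,st,c=cv2.connectedComponentsWithStats(k); i=l[v,u]
    P=np.array([ray(m,b,a,64)[:2] for a,b in np.argwhere(l==i)],np.float32)
    print(n,st[i],c[i].round(1),ray(m,*c[i],64).round(1),cv2.minAreaRect(P))
print(np.round(m["pose"],3).tolist())
E
```

```text
plain [185 194  16  16 194] [192.3 201.5] [ 441.6 -306.3   64. ] ((441.379150390625, -306.35003662109375), (15.403740882873535, 14.535863876342773), 44.38724899291992)
rnd [232 174  30  29 687] [246.8 187.6] [ 495.2 -292.4   64. ] ((494.9718322753906, -292.9044189453125), (28.110918045043945, 28.159221649169922), 89.85749053955078)
sq [294 173  24  23 525] [305.6 183.7] [ 552.1 -288.6   64. ] ((552.1038208007812, -288.85577392578125), (22.379810333251953, 22.163297653198242), 1.694214105606079)
[[1.0, -0.002, -0.002, 503.887], [-0.003, -0.961, -0.276, -209.413], [-0.001, 0.276, -0.961, 374.652], [0.0, 0.0, 0.0, 1.0]]
```

>>> send_rows(
  claw=[0.38, 0.38, 0.38, 0.38, 0.38, 0.38, 0.38],
  slide=[
    [-5, -12, 10],
    [-5, -12, 20],
    [-5, -12, 20],
    [-5, -12, 20],
    [-6, -13, 20],
    [0, 0, 20],
    [0, 0, 20],
  ],
  twist=[
    [0, 0, 0],
    [0, 0, 0],
    [0, 0, 0],
    [0, 0, 0],
    [0, 0, 0],
    [0, 0, 0],
    [0, 0, 0],
  ],
)

```text
clock: 1.7
tool_pos: [443.2, -303.8, 119.0]
tcp_rot: [-0.0, 0.707, 0.707, 0.0]
wrist_force: [0.3, 0.1, 0.6]
finger_gap: 0.377
grasp_force: 0.0
```

>>> send_rows(
  claw=[0.38, 0.38],
  slide=[
    [0, 0, 0],
    [0, 0, 0],
  ],
  twist=[
    [0, 0, 0],
    [0, 0, 0],
  ],
)

```text
clock: 1.87
tool_pos: [442.8, -303.2, 118.8]
tcp_rot: [-0.002, 0.707, 0.708, -0.0]
wrist_force: [0.6, -0.1, -0.8]
finger_gap: 0.384
grasp_force: 0.0
```

```bash
python3 - <<'E'
from h import *
m=ctrl.camera_model("wrist");p,d=ctrl.snapshot("wrist"); np.savez("/tmp/w2.npz",p=p,d=d); 
t=proj(m,[441.6,-306.3,64]); print(t, proj(m,ctrl.read_state()["tool_pos"]))
cv2.imwrite("pics/w2.png",p[...,::-1])
E
```

```text
[253.32100955 229.36021429] [257.39684085 275.55410709]
```

View pics/w2.png

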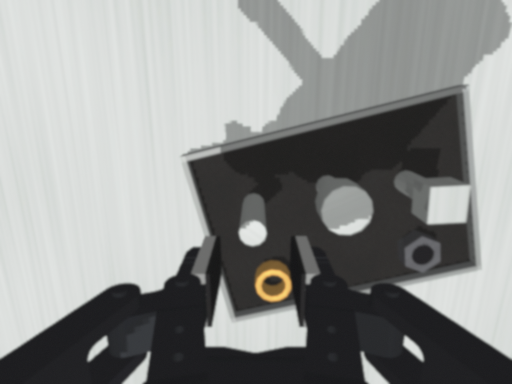

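The plain pin's top is at (252,232), between the fingers. Its neighbours and the bushing are clear of them.

>>> send_rows(
  claw=[0.38, 0.38, 0.38, 0.38, 0.38, 0.2, 0.1, 0.1],
  slide=[
    [-4.5, -1.5, 0],
    [0, 0, 20],
    [0, 0, 20],
    [0, 0, 20],
    [0, 0, 10],
    [0, 0, 0],
    [0, 0, 0],
    [0, 0, 0],
  ],
  twist=[
    [0, 0, 0],
    [0, 0, 0],
    [0, 0, 0],
    [0, 0, 0],
    [0, 0, 0],
    [0, 0, 0],
    [0, 0, 0],
    [0, 0, 0],
  ],
  force=50,
)

```text
clock: 2.58
tool_pos: [442.6, -310.3, 51.4]
tcp_rot: [0.001, 0.707, 0.707, 0.0]
wrist_force: [0.5, 0.1, -1.1]
finger_gap: 0.172
grasp_force: 48.7
```

>>> send_rows(
  claw=[0, 0, 0, 0],
  slide=[
    [0, 0, 0],
    [0, 0, 0],
    [0, 0, 0],
    [0, 0, 0],
  ],
  twist=[
    [0, 0, 0],
    [0, 0, 0],
    [0, 0, 0],
    [0, 0, 0],
  ],
)

```text
clock: 2.92
tool_pos: [441.8, -309.7, 50.6]
tcp_rot: [0.0, 0.707, 0.707, 0.0]
wrist_force: [-0.4, -0.8, 0.1]
finger_gap: 0.176
grasp_force: 48.6
```

>>> send_rows(
  claw=[0, 0, 0, 0, 0, 0, 0, 0, 0, 0],
  slide=[
    [0, 0, -30],
    [0, 0, -35],
    [0, 0, -35],
    [0, 0, -30],
    [30, 5, 0],
    [37, 7, 0],
    [37, 7, 0],
    [37, 7, 0],
    [37, 7, 0],
    [37, 7, 0],
  ],
  twist=[
    [0, 0, 0],
    [0, 0, 0],
    [0, 0, 0],
    [0, 0, 0],
    [0, 0, 0],
    [0, 0, 0],
    [0, 0, 0],
    [0, 0, 0],
    [0, 0, 0],
    [0, 0, 0],
  ],
)

```text
clock: 3.75
tool_pos: [481.4, -92.9, 180.3]
tcp_rot: [0.0, 0.707, 0.707, 0.0]
wrist_force: [1.4, -1.0, -0.5]
finger_gap: 0.171
grasp_force: 48.9
```

>>> send_rows(
  claw=[0, 0, 0, 0, 0, 0, 0],
  slide=[
    [37, 7, 0],
    [37, 7, 0],
    [37, 6, 0],
    [10, 0, 0],
    [0, 0, 0],
    [0, 0, 0],
    [0, 0, 0],
  ],
  twist=[
    [0, 0, 0],
    [0, 0, 0],
    [0, 0, -0.08],
    [0, 0, -0.088],
    [0, 0, 0],
    [0, 0, 0],
    [0, 0, 0],
  ],
)

```text
clock: 4.33
tool_pos: [500.5, 25.8, 180.0]
tcp_rot: [0.0, 0.646, 0.763, -0.0]
wrist_force: [0.8, 0.9, -1.5]
finger_gap: 0.17
grasp_force: 48.9
```

```bash
python3 - <<'E'
from h import *
s=ctrl.read_state(); print(s["tool_pos"],s["tcp_rot"])
m=ctrl.camera_model("wrist");p,d=ctrl.snapshot("wrist"); np.savez("/tmp/w3.npz",p=p,d=d); 
cv2.imwrite("pics/w3.png",p[...,::-1]); print(proj(m,[504,27,56]),proj(m,[494.6,84.5,56]), proj(m,s["tool_pos"]))
E
```

```text
[500.51400182  25.79736152 179.95038094] [ 1.13168586e-04  6.46050537e-01  7.63294582e-01 -2.69119911e-04]
[259.95398667 191.03298271] [260.54333155 114.17405469] [255.09791795 271.7951755 ]
```

View pics/w3.png

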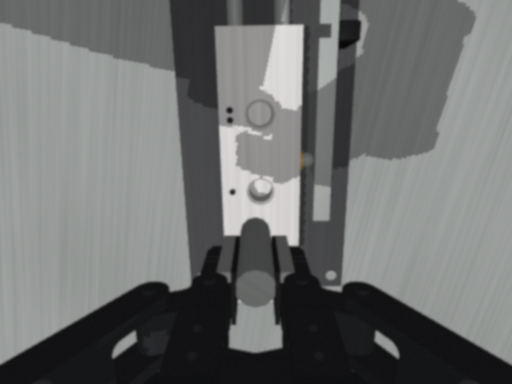

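Pocket 1 is at (260,190), pocket 2 at (259,113), and the lug at (350,33). The held pin's top is at (256,289) and its foot end is near (255,222).

```bash
python3 - <<'E'
from h import *
s=ctrl.read_state(); print(s["tool_pos"])
m=ctrl.camera_model("wrist"); z=np.load("/tmp/w3.npz"); p=z["p"];d=z["d"]; w=cloud(d,m)
g=cv2.cvtColor(p,cv2.COLOR_RGB2GRAY); 
big=cv2.resize(g,None,fx=4,fy=4,interpolation=cv2.INTER_CUBIC)
for n,(u,v) in dict(p1=(260,190),p2=(260,113)).items():
    r=26; c=cv2.HoughCircles(cv2.GaussianBlur(big[(v-r)*4:(v+r)*4,(u-r)*4:(u+r)*4],(5,5),0),cv2.HOUGH_GRADIENT,1.5,200,param1=80,param2=20,minRadius=36,maxRadius=66)
    # depth hole: below top face
    k=np.zeros(d.shape,bool); k[v-18:v+18,u-18:u+18]=w[v-18:v+18,u-18:u+18,2]<53
    a=np.argwhere(k)[:,::-1]; print(n,c, a.mean(0) if len(a) else None,len(a))
    if c is not None:
        q=c[0,0,:2]/4+[u-r,v-r]; print(q,ray(m,*q,56).round(2), c[0,0,2]/4)
# crop for eye
# pin: silhouette by depth, axis ends
k=(d>0)&(np.abs(w[...,0]-s["tool_pos"][0])<14)&(w[...,2]>118)&(w[...,2]<200)
vv=[(v,np.nonzero(k[v])[0]) for v in range(212,305,6)]
for v,a in vv:
    if len(a): print(v,a.min(),a.max(),np.nanmedian(w[v][a],0).round(1))
top=ray(m,256,289,s["tool_pos"][2]+13.5); print("top",top)
c=cv2.resize(p[150:310,200:320],None,fx=5,fy=3.75*5/5 if 0 else 5,interpolation=cv2.INTER_CUBIC)[:,:]
c=cv2.resize(p[85:235,170:370],None,fx=4,fy=4,interpolation=cv2.INTER_CUBIC); cv2.imwrite("pics/w3c.png",c[...,::-1])
E
```

```text
[500.56031154  25.46309885 179.94688608]
p1 None [260.63060686 189.65963061] 379
p2 None [259.76972281 113.53731343] 469
218 249 261 [498.9  34.3 138.9]
224 243 268 [499.2  34.2 146.9]
230 241 269 [498.9  33.9 154.9]
236 228 286 [499.6  34.6 164.4]
242 227 288 [500.   34.6 170.8]
248 226 290 [500.   34.5 176.8]
254 224 291 [500.   34.6 182.1]
260 223 292 [499.7  34.6 188. ]
266 222 294 [500.1  34.7 192.3]
272 221 292 [499.5  34.  195.2]
278 228 281 [499.7  31.7 195.2]
284 232 283 [500.6  29.1 195.2]
290 231 280 [500.4  26.6 195.3]
296 231 279 [501.2  23.9 195.1]
302 231 280 [501.4  21.6 195.3]
top [500.85514352  25.77573688 193.44688608]
```

View pics/w3c.png

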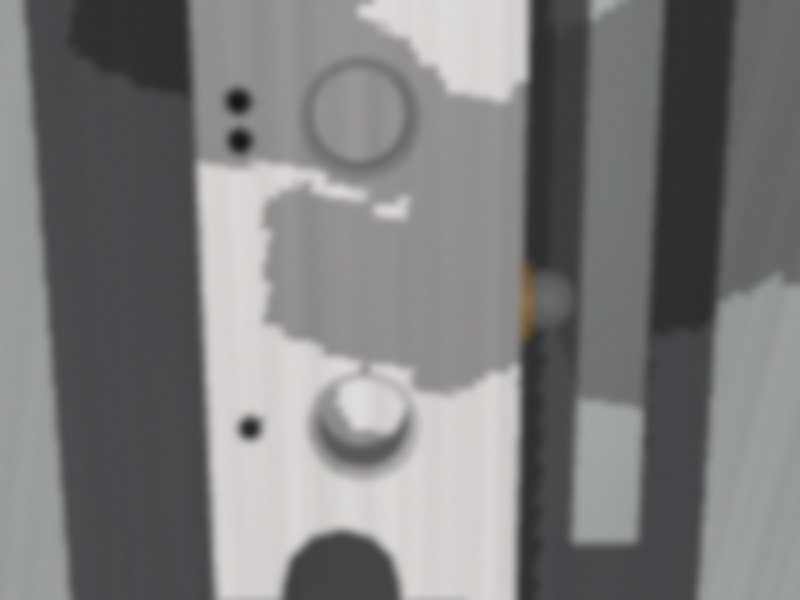

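```bash
python3 - <<'E'
from h import *
m=ctrl.camera_model("wrist"); z=np.load("/tmp/w3.npz"); w=cloud(z["d"],m)
print("top face z",np.nanmedian(w[140:170,235:290,2]))
a=ray(m,260.2,190.2,56);b=ray(m,259.7,113.1,56);print(a,b,np.linalg.norm(a-b),np.arctan2(-(b-a)[0],(b-a)[1]))
R=np.array(m["pose"])[:3,0];print("tool y in world~",R)
t=np.array([-.167,.986]); t=np.array([-R[1],R[0]]); D=a[:2]-[500.4,26.2]; print("tool x,y shift",D@t,D@R[:2])
E
```

```text
top face z 56.870356842907086
[504.10985519  27.3677421   56.        ] [493.93111486  84.82862454  56.        ] 58.35546045881725 0.17532333741563783
tool y in world~ [ 0.98644233  0.16410526 -0.00099248]
tool x,y shift 0.5431034975698722 3.851190830098584
```

>>> send_rows(
  claw=[0, 0, 0, 0, 0, 0, 0],
  slide=[
    [0.5, 3.9, 0],
    [0, 0, 20],
    [0, 0, 30],
    [0, 0, 20],
    [0, 0, 0],
    [0, 0, 0],
    [0, 0, 0],
  ],
  twist=[
    [0, 0, -0.01],
    [0, 0, 0],
    [0, 0, 0],
    [0, 0, 0],
    [0, 0, 0],
    [0, 0, 0],
    [0, 0, 0],
  ],
)

```text
clock: 4.97
tool_pos: [505.5, 27.0, 111.1]
tcp_rot: [0.001, 0.642, 0.767, 0.0]
wrist_force: [0.5, -0.1, 0.3]
finger_gap: 0.177
grasp_force: 48.9
```

```bash
python3 - <<'E'
from h import *
s=ctrl.read_state(); print(s["tool_pos"])
m=ctrl.camera_model("wrist");p,d=ctrl.snapshot("wrist"); 
R=np.array(m["pose"])[:3,:3]; w=cloud(d,m)
for zz in (70,80,90,125): print(zz,proj(m,[504.1,27.4,zz]))
k=(w[...,2]>s["tool_pos"][2]+12)
c=cv2.resize(p[130:330,150:360],None,fx=3,fy=3,interpolation=cv2.INTER_CUBIC); cv2.imwrite("pics/w4.png",c[...,::-1]); np.savez("/tmp/w4.npz",p=p,d=d)
print("p2 pred",proj(m,[493.9,84.8,56]))
E
```

```text
[505.49084838  27.02503215 111.08315897]
70 [252.66223777 232.39221317]
80 [252.53517006 240.01640772]
90 [252.39278765 248.55950009]
125 [251.72318866 288.73613547]
p2 pred [252.63379089 120.10204819]
```

View pics/w4.png

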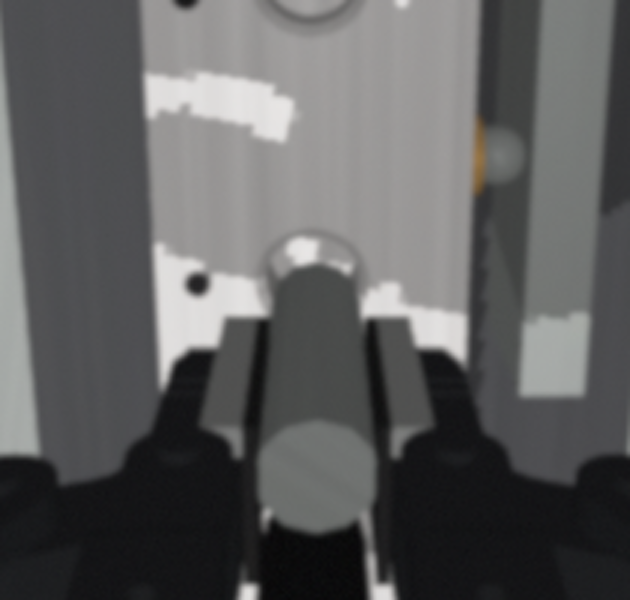

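```bash
python3 - <<'E'
from h import *
m=ctrl.camera_model("wrist"); R=np.array(m["pose"])[:3,0]; t=np.array([-R[1],R[0],0]); a=np.array([504.1,27.4,0])
print("foot front",proj(m,a+8*t+[0,0,65]),proj(m,a+7*t+[0,0,65]),"rim far",proj(m,a+11*t+[0,0,56]),"centre",proj(m,a+[0,0,56]))
print("top ctr",proj(m,a+[0,0,125]), proj(m,a+[0,0,125]+t),proj(m,a+[0,0,125]+R))
E
```

```text
foot front [251.58383698 214.94304735] [251.58925513 216.66054296] rim far [251.69748138 204.67136325] centre [251.75200952 222.6884049 ]
top ctr [250.35349413 287.98855167] [250.34296866 285.66922592] [252.97687827 287.98855167]
```

The pocket rim is centred at crop x 310 and the pin foot at crop x 316. The pin is about 1 mm too far along +tool y, and it is aligned along tool x.

>>> send_rows(
  claw=[0, 0, 0, 0, 0],
  slide=[
    [0, -1.1, 0],
    [0, 0, 8],
    [0, 0, 5],
    [0, 0, 4],
    [0, 0, 0],
  ],
  twist=[
    [0, 0, 0],
    [0, 0, 0],
    [0, 0, 0],
    [0, 0, 0],
    [0, 0, 0],
  ],
)

```text
clock: 5.43
tool_pos: [503.7, 27.2, 92.4]
tcp_rot: [0.001, 0.641, 0.767, 0.0]
wrist_force: [2.2, -2.0, -1.5]
finger_gap: 0.17
grasp_force: 48.7
```

>>> send_rows(
  claw=[0, 0, 0, 0],
  slide=[
    [0, 0, 3],
    [0, 0, 3],
    [0, 0, 0],
    [0, 0, 0],
  ],
  twist=[
    [0, 0, 0],
    [0, 0, 0],
    [0, 0, 0],
    [0, 0, 0],
  ],
)

```text
clock: 5.77
tool_pos: [503.6, 27.4, 86.7]
tcp_rot: [0.0, 0.641, 0.767, 0.0]
wrist_force: [4.0, -1.5, -2.5]
finger_gap: 0.17
grasp_force: 48.7
```

>>> send_rows(
  claw=[0, 0, 0],
  slide=[
    [0, 0, 1.5],
    [0, 0, 1],
    [0, 0, 0],
  ],
  twist=[
    [0, 0, 0],
    [0, 0, 0],
    [0, 0, 0],
  ],
)

```text
clock: 6.02
tool_pos: [503.7, 27.4, 84.6]
tcp_rot: [0.0, 0.641, 0.767, 0.0]
wrist_force: [2.0, -2.2, -0.3]
finger_gap: 0.176
grasp_force: 49.0
```

>>> send_rows(
  claw=[0.3, 0.45, 0.45, 0.45],
  slide=[
    [0, 0, 0],
    [0, 0, 0],
    [0, 0, 0],
    [0, 0, 0],
  ],
  twist=[
    [0, 0, 0],
    [0, 0, 0],
    [0, 0, 0],
    [0, 0, 0],
  ],
)

```text
clock: 6.35
tool_pos: [502.6, 27.6, 84.1]
tcp_rot: [-0.001, 0.641, 0.767, -0.0]
wrist_force: [-0.8, -0.4, -0.5]
finger_gap: 0.445
grasp_force: 0.0
```

>>> send_rows(
  claw=[0.45, 0.45, 0.45, 0.45, 0.45],
  slide=[
    [0, 0, -20],
    [0, 0, -30],
    [0, 0, -40],
    [0, 0, 0],
    [0, 0, 0],
  ],
  twist=[
    [0, 0, 0],
    [0, 0, 0],
    [0, 0, 0],
    [0, 0, 0],
    [0, 0, 0],
  ],
)

```text
clock: 6.77
tool_pos: [505.6, 27.6, 177.8]
tcp_rot: [0.002, 0.641, 0.767, 0.002]
wrist_force: [0.7, -0.6, -0.5]
finger_gap: 0.449
grasp_force: 0.0
```

```bash
python3 - <<'E'
from h import *
s=ctrl.read_state(); print(s["tool_pos"])
m=ctrl.camera_model("wrist");p,d=ctrl.snapshot("wrist"); w=cloud(d,m); np.savez("/tmp/w5.npz",p=p,d=d)
k=((w[...,2]>92)&(w[...,2]<106)&(np.hypot(w[...,0]-504,w[...,1]-27.5)<30)).astype(np.uint8)
N,l,st,c=cv2.connectedComponentsWithStats(k)
for i in range(1,N):
    if st[i,4]>20: print(st[i],np.nanmedian(w[l==i],0).round(1))
print("pocket2 pred",proj(m,[493.9,84.8,56]))
E
```

```text
[505.64870602  27.56140307 177.75494968]
[240 194  25  27 497] [503.6  29.6  98.7]
pocket2 pred [252.15034515 114.90091545]
```

>>> send_rows(
  claw=[0.45, 0.45, 0.45, 0.45, 0.45, 0.45, 0.45, 0.45, 0.45],
  slide=[
    [-35, -1, 0],
    [-35, -1, 0],
    [-35, -1, 0],
    [-35, -1, 0],
    [-35, -1, 0],
    [-35, -1, 0],
    [-35, -1, 0],
    [-35, -1, 0],
    [-36, -1, 0],
  ],
  twist=[
    [0, 0, 0],
    [0, 0, 0],
    [0, 0, 0],
    [0, 0, 0],
    [0, 0, 0],
    [0, 0, 0],
    [0, 0, 0],
    [0, 0, 0],
    [0, 0, 0],
  ],
)

```text
clock: 7.57
tool_pos: [549.0, -286.0, 171.9]
tcp_rot: [-0.002, 0.641, 0.767, -0.0]
wrist_force: [0.3, -0.1, 0.3]
finger_gap: 0.451
grasp_force: 0.0
```

>>> send_rows(
  claw=[0.43, 0.43, 0.43, 0.43, 0.43, 0.43],
  slide=[
    [0, 0, 15],
    [0, 0, 25],
    [0, 0, 18],
    [0, 0, 0],
    [0, 0, 0],
    [0, 0, 0],
  ],
  twist=[
    [0, 0, 0.07],
    [0, 0, 0.07],
    [0, 0, 0],
    [0, 0, 0],
    [0, 0, 0],
    [0, 0, 0],
  ],
)

```text
clock: 8.07
tool_pos: [550.3, -284.9, 116.2]
tcp_rot: [-0.001, 0.693, 0.721, -0.0]
wrist_force: [-0.1, 1.7, 0.2]
finger_gap: 0.431
grasp_force: 0.0
```

```bash
python3 - <<'E'
from h import *
s=ctrl.read_state(); print(s["tool_pos"])
m=ctrl.camera_model("wrist");p,d=ctrl.snapshot("wrist"); w=cloud(d,m); np.savez("/tmp/w6.npz",p=p,d=d)
k=((w[...,2]>62.5)&(w[...,2]<70)&(np.hypot(w[...,0]-552,w[...,1]+290)<30)).astype(np.uint8)
N,l,st,c=cv2.connectedComponentsWithStats(k)
for i in range(1,N):
    if st[i,4]>50:
        P=np.array([ray(m,b,a,64)[:2] for a,b in np.argwhere(l==i)],np.float32)
        print(st[i],np.nanmedian(w[l==i],0).round(1),cv2.minAreaRect(P))
R=np.array(m["pose"])[:3,0];print(R)
cv2.imwrite("pics/w6.png",p[...,::-1])
E
```

```text
[ 550.28850004 -284.86093812  116.16308411]
[ 237  215   39   38 1399] [ 551.2 -289.4   64.8] ((551.0560302734375, -289.7215270996094), (21.560802459716797, 23.241783142089844), 3.113996744155884)
[ 0.99928336  0.03781284 -0.00171689]
```

View pics/w6.png

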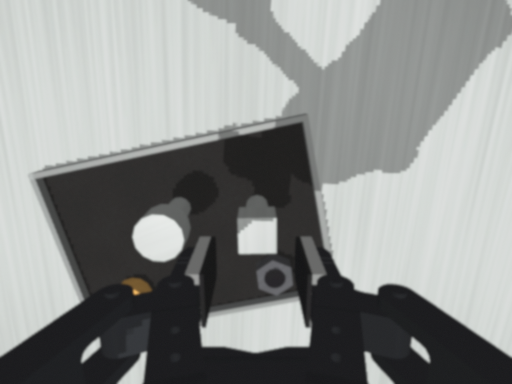

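The square head is centred at (257,235) between the fingers, and the round-headed pin at (158,238) is clear of them.

>>> send_rows(
  claw=[0.43, 0.43, 0.43, 0.43, 0.43, 0.3, 0.1, 0],
  slide=[
    [-4.8, 0.5, 0],
    [0, 0, 20],
    [0, 0, 20],
    [0, 0, 15],
    [0, 0, 9],
    [0, 0, 0],
    [0, 0, 0],
    [0, 0, 0],
  ],
  twist=[
    [0, 0, 0],
    [0, 0, 0],
    [0, 0, 0],
    [0, 0, 0],
    [0, 0, 0],
    [0, 0, 0],
    [0, 0, 0],
    [0, 0, 0],
  ],
)

```text
clock: 8.78
tool_pos: [552.1, -290.5, 53.8]
tcp_rot: [0.001, 0.693, 0.72, 0.0]
wrist_force: [-0.1, 0.7, -2.2]
finger_gap: 0.254
grasp_force: 50.5
```

>>> send_rows(
  claw=[0, 0, 0, 0],
  slide=[
    [0, 0, 0],
    [0, 0, 0],
    [0, 0, 0],
    [0, 0, 0],
  ],
  twist=[
    [0, 0, 0],
    [0, 0, 0],
    [0, 0, 0],
    [0, 0, 0],
  ],
)

```text
clock: 9.12
tool_pos: [551.4, -290.1, 53.0]
tcp_rot: [0.0, 0.694, 0.72, 0.0]
wrist_force: [0.6, 0.7, -1.9]
finger_gap: 0.247
grasp_force: 50.5
```

>>> send_rows(
  claw=[0, 0, 0, 0, 0, 0, 0, 0, 0],
  slide=[
    [0, 0, -30],
    [0, 0, -35],
    [0, 0, -35],
    [0, 0, -30],
    [37, -4.2, 0],
    [37, -4.2, 0],
    [37, -4.2, 0],
    [37, -4.2, 0],
    [37, -4.2, 0],
  ],
  twist=[
    [0, 0, 0],
    [0, 0, 0],
    [0, 0, 0],
    [0, 0, 0],
    [0, 0, 0],
    [0, 0, 0],
    [0, 0, 0],
    [0, 0, 0],
    [0, 0, 0],
  ],
)

```text
clock: 9.87
tool_pos: [522.5, -104.5, 182.8]
tcp_rot: [0.0, 0.694, 0.72, 0.0]
wrist_force: [0.8, 0.1, -1.4]
finger_gap: 0.252
grasp_force: 50.6
```

>>> send_rows(
  claw=[0, 0, 0, 0, 0, 0, 0, 0, 0, 0],
  slide=[
    [37, -4.2, 0],
    [37, -4.2, 0],
    [37, -4.2, 0],
    [37, -4.2, 0],
    [37, -4.2, 0],
    [5, -1, 0],
    [0, 0, 0],
    [0, 0, 0],
    [0, 0, 0],
    [0, 0, 0],
  ],
  twist=[
    [0, 0, 0],
    [0, 0, 0],
    [0, 0, 0],
    [0, 0, 0],
    [0, 0, 0],
    [0, 0, -0.07],
    [0, 0, -0.065],
    [0, 0, 0],
    [0, 0, 0],
    [0, 0, 0],
  ],
)

```text
clock: 10.7
tool_pos: [494.0, 82.8, 182.6]
tcp_rot: [0.0, 0.644, 0.765, 0.0]
wrist_force: [-0.1, -1.4, -1.5]
finger_gap: 0.249
grasp_force: 50.6
```

```bash
python3 - <<'E'
from h import *
s=ctrl.read_state(); print(s["tool_pos"])
m=ctrl.camera_model("wrist");p,d=ctrl.snapshot("wrist"); w=cloud(d,m); np.savez("/tmp/w7.npz",p=p,d=d)
R=np.array(m["pose"])[:3,0]; t=np.array([-R[1],R[0],0]); T=s["tool_pos"]; print(R)
# pin in hand: shaft surface + head top
r=w-T; a=r@t; b=r@R
k=(abs(b)<12)&(r[...,2]<-22)&(r[...,2]>-45)&(a<25); print("shaft front tool x",np.nanmedian(a[k]),"y",np.nanmedian(b[k]),k.sum())
k=(r[...,2]>8)&(r[...,2]<16)&(abs(b)<11)&(abs(a)<16); print("head",[np.nanpercentile(x[k],[1,50,99]).round(1) for x in (a,b)],np.nanmedian(w[k],0))
# pocket2 hole by depth around prediction
u,v=proj(m,[493.9,84.5,56]).round().astype(int); print(u,v)
cr=cv2.resize(p[max(v-75,0):v+75,u-100:u+100],None,fx=4,fy=4,interpolation=cv2.INTER_CUBIC); cv2.imwrite("pics/w7.png",cr[...,::-1])
E
```

```text
[494.00661802  82.80825511 182.58751552]
[ 9.85539818e-01  1.69442761e-01 -6.46722895e-04]
shaft front tool x 6.546004228036077 y 0.4232006359121039 452
head [array([-11.1,   1.5,  11.2]), array([-10.5,   0.3,  10.8])] [493.9713198   84.25570474 195.38271127]
256 189
```

View pics/w7.png

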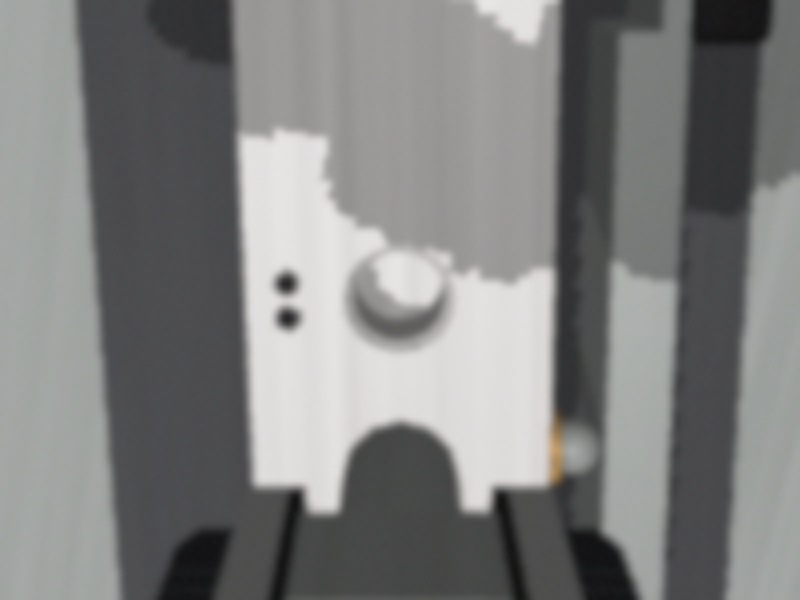

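Pocket 2's rim is centred at crop (399,299), which is full-image (255.5,188.4). The pin's shaft lies ahead of it at crop x 401.

```bash
python3 - <<'E'
from h import *
T=ctrl.read_state()["tool_pos"]
m=ctrl.camera_model("wrist");z=np.load("/tmp/w7.npz"); w=cloud(z["d"],m)
R=np.array(m["pose"])[:3,0]; t=np.array([-R[1],R[0],0])
r=w-T; a=r@t; b=r@R
for lo,hi in((-45,-35),(-35,-25)):
    k=(abs(b)<2.5)&(r[...,2]<hi)&(r[...,2]>lo)&(a<25); print("front",np.nanmedian(a[k]))
    k=(abs(b)<12)&(r[...,2]<hi)&(r[...,2]>lo)&(a<25)&(a>0);vs,us=np.nonzero(k); print("b ctr",np.median([(b[v][k[v]].min()+b[v][k[v]].max())/2 for v in set(vs)]))
P=ray(m,255.5,188.4,56); D=P-T; print(P,"pocket in tool",D@t,D@R)
print(T, "face z",np.nanmedian(w[194:206,230:238,2]))
E
```

```text
front 7.226885273738695
b ctr 0.5004326213107952
front 7.300987558371051
b ctr 0.47327491835379054
[493.85823524  84.74964825  56.        ] pocket in tool 2.091734778459049 0.31307029135224285
[493.99253718  82.65032585 182.50973336] face z 56.69248884294112
```

>>> send_rows(
  claw=[0, 0, 0, 0, 0, 0, 0],
  slide=[
    [2.6, -0.1, 0],
    [0, 0, 20],
    [0, 0, 30],
    [0, 0, 16],
    [0, 0, 0],
    [0, 0, 0],
    [0, 0, 0],
  ],
  twist=[
    [0, 0, 0],
    [0, 0, 0],
    [0, 0, 0],
    [0, 0, 0],
    [0, 0, 0],
    [0, 0, 0],
    [0, 0, 0],
  ],
)

```text
clock: 11.33
tool_pos: [494.4, 85.6, 117.5]
tcp_rot: [0.001, 0.644, 0.765, 0.001]
wrist_force: [1.0, 0.4, -1.4]
finger_gap: 0.246
grasp_force: 50.5
```

```bash
python3 - <<'E'
from h import *
T=ctrl.read_state()["tool_pos"]
m=ctrl.camera_model("wrist");p,d=ctrl.snapshot("wrist"); w=cloud(d,m)
R=np.array(m["pose"])[:3,0]; t=np.array([-R[1],R[0],0])
r=w-T; a=r@t; b=r@R
k=(abs(b)<2.5)&(r[...,2]<-22)&(r[...,2]>-47)&(a<25)&(a>0); print("front",np.nanmedian(a[k]),np.nanmin(w[...,2][k]))
k=(abs(b)<12)&(r[...,2]<-22)&(r[...,2]>-47)&(a<25)&(a>0);vs,us=np.nonzero(k); print("b ctr",np.median([(b[v][k[v]].min()+b[v][k[v]].max())/2 for v in set(vs)]))
# rim ahead of pin: hole depth pixels
P=np.array([493.86,84.75,56]); D=P-T; print("pocket pred tool",D@t,D@R,T)
h=(np.hypot(a-D@t,b-D@R)<14)&(w[...,2]<54.5); 
if h.sum(): print("hole n",h.sum(),"b range",b[h].min(),b[h].max(),"a max",a[h].max())
g=cv2.cvtColor(p,cv2.COLOR_RGB2GRAY)
for e in (10,11,12,13,14):
    q=proj(m,P+e*t*1.0); print(e,q.round(1))
u,v=proj(m,P).round().astype(int); print("pc",u,v)
for vv in range(v-24,v+2,2): print(vv,g[vv,u-24:u+25:2])
E
```

```text
front 7.2651941097026125 72.69272884913457
b ctr 0.4652682340412475
pocket pred tool -0.7405372184687256 -0.6831506802560003 [494.35934614  85.58807665 117.54377539]
hole n 381 b range -10.379211693718629 8.99648031290185 a max 8.258528174598279
10 [254.  205.4]
11 [254.  203.8]
12 [254.  202.1]
13 [254.  200.5]
14 [254.  198.9]
pc 254 221
197 [170 171 165 158 157 160 164 165 165 166 166 165 164 166 166 163 163 163
 161 159 162 162 165 167 168]
199 [170 171 165 158 157 160 163 165 165 166 166 164 164 166 166 163 162 163
 160 159 161 162 165 167 168]
201 [170 171 165 159 156 160 164 164 164 166 165 164 164 165 166 163 162 163
 161 159 161 163 164 166 168]
203 [170 171 165 158 155 160 163 165 164 165 163 160 158 161 162 162 162 163
 161 158 161 162 165 166 168]
205 [170 170 166 158 156 159 163 162 158 153 154 151 143 144 145 147 154 160
 160 159 160 163 165 166 168]
207 [170 171 165 158 155 158 158 150 156 185 211 194 163 156 149 144 140 144
 154 158 160 162 164 167 168]
209 [169 171 166 157 156 152 144 145 185 225 232 207 172 164 159 156 154 144
 139 150 160 162 164 166 168]
211 [169 171 166 157 152 141 141 155 169 214 235 230 222 216 196 178 179 164
 144 138 155 161 164 167 168]
213 [169 170 166 157 144 137 154 161 169 222 236 238 239 234 228 225 224 182
 158 138 144 160 164 166 167]
215 [169 170 167 157 140 133 155 160 170 218 227 232 237 234 229 229 230 216
 181 140 134 154 164 166 167]
217 [171 171 184 188 159 132 139 159 160 170 176 200 233 231 228 229 233 232
 207 131 129 148 163 166 167]
219 [200 194 212 210 167 126 115 145 157 156 153 166 184 170 186 208 223 222
 163 115 126 145 162 166 167]
221 [236 237 234 206 163 126 103 120 140 124 101  92  90  86  95 113 140 151
 115 110 127 143 161 165 167]
```

>>> send_rows(
  claw=[0, 0, 0, 0, 0, 0],
  slide=[
    [0, -0.8, 0],
    [0, 0, 10],
    [0, 0, 6],
    [0, 0, 4],
    [0, 0, 3],
    [0, 0, 0],
  ],
  twist=[
    [0, 0, 0],
    [0, 0, 0],
    [0, 0, 0],
    [0, 0, 0],
    [0, 0, 0],
    [0, 0, 0],
  ],
)

```text
clock: 11.88
tool_pos: [492.4, 85.5, 92.6]
tcp_rot: [-0.0, 0.643, 0.766, -0.0]
wrist_force: [0.7, 0.7, -1.2]
finger_gap: 0.249
grasp_force: 50.5
```

>>> send_rows(
  claw=[0, 0, 0, 0],
  slide=[
    [0, 0, 3],
    [0, 0, 2],
    [0, 0, 0],
    [0, 0, 0],
  ],
  twist=[
    [0, 0, 0],
    [0, 0, 0],
    [0, 0, 0],
    [0, 0, 0],
  ],
)

```text
clock: 12.22
tool_pos: [492.5, 85.5, 88.3]
tcp_rot: [-0.0, 0.643, 0.766, -0.0]
wrist_force: [-0.0, -0.0, -2.0]
finger_gap: 0.254
grasp_force: 50.6
```

>>> send_rows(
  claw=[0, 0, 0.35, 0.5, 0.5, 0.5],
  slide=[
    [0, 0, 1],
    [0, 0, 0],
    [0, 0, 0],
    [0, 0, 0],
    [0, 0, 0],
    [0, 0, 0],
  ],
  twist=[
    [0, 0, 0],
    [0, 0, 0],
    [0, 0, 0],
    [0, 0, 0],
    [0, 0, 0],
    [0, 0, 0],
  ],
)

```text
clock: 12.72
tool_pos: [492.7, 85.6, 87.7]
tcp_rot: [0.0, 0.643, 0.766, 0.0]
wrist_force: [-0.3, 0.5, 0.4]
finger_gap: 0.502
grasp_force: 0.0
```

>>> send_rows(
  claw=[0.5, 0.5, 0.5, 0.5, 0.5, 0.5, 0.5, 0.5, 0.5],
  slide=[
    [0, 0, -20],
    [0, 0, -30],
    [0, 0, -40],
    [-20, 0, 0],
    [-30, 0, 0],
    [0, 0, 0],
    [0, 0, 0],
    [0, 0, 0],
    [0, 0, 0],
  ],
  twist=[
    [0, 0, 0],
    [0, 0, 0],
    [0, 0, 0],
    [0, 0, 0],
    [0, 0, 0],
    [0, 0, 0],
    [0, 0, 0],
    [0, 0, 0],
    [0, 0, 0],
  ],
)

```text
clock: 13.47
tool_pos: [500.7, 36.8, 177.0]
tcp_rot: [-0.001, 0.643, 0.766, -0.0]
wrist_force: [0.6, -0.5, 0.2]
finger_gap: 0.5
grasp_force: 0.0
```

```bash
python3 - <<'E'
from h import *
T=ctrl.read_state()["tool_pos"]
m=ctrl.camera_model("wrist");p,d=ctrl.snapshot("wrist"); w=cloud(d,m); np.savez("/tmp/w8.npz",p=p,d=d)
g=cv2.cvtColor(p,cv2.COLOR_RGB2GRAY); R=np.array(m["pose"])[:3,0]; t=np.array([-R[1],R[0],0])
P1=np.array([504.1,27.4,0]);U=np.array([-.174,.985,0]);X=np.array([.985,.174,0])
r=w-P1; a=r@U;b=r@X
k=((w[...,2]>90)&(w[...,2]<110)&(abs(b)<25)&(a>-80)&(a<80)).astype(np.uint8)
N,l,st,c=cv2.connectedComponentsWithStats(k)
for i in range(1,N):
    if st[i,4]>20: q=l==i; print(st[i],"a,b",np.nanmedian(a[q]).round(1),np.nanmedian(b[q]).round(1),np.nanmedian(w[q],0).round(1))
# lug : dark pixels z~? right of strip
k=((b>46)&(b<75)&(w[...,2]>25)&(w[...,2]<60)&(g<50)).astype(np.uint8)
N,l,st,c=cv2.connectedComponentsWithStats(k)
for i in range(1,N):
    if st[i,4]>30: q=l==i; print("lug",st[i],np.percentile(a[q],[2,50,98]).round(1),np.percentile(b[q],[2,50,98]).round(1),np.median(w[q][:,2]))
# strip inner face: row profile of top strip pixels (z~52) min b along a
k=(w[...,2]>48)&(w[...,2]<57)&(b>36)&(b<60)
for A in np.arange(-20,160,3):
    q=k&(abs(a-A)<1.5); 
    if q.sum()>5: print(A,b[q].min().round(1),b[q].max().round(1),end="; ")
print(T)
E
```

```text
[ 239  116   37   37 1335] a,b 59.2 -0.6 [493.4  85.7  98.9]
[246 208  24  27 515] a,b 2.7 0.0 [503.5  30.1  98.7]
[244 278  31  34 802] a,b -52.2 0.7 [513.9 -24.   98.5]
lug [337  37  21  25 454] [107.1 113.3 120.5] [55.9 62.3 68.5] 52.61508405247386
-20 42.6 55.2; -17 42.5 55.0; -14 42.3 55.4; -11 42.5 55.5; -8 42.4 55.4; -5 42.4 55.1; -2 42.3 54.9; 1 42.3 55.7; 4 42.4 55.4; 7 42.4 55.2; 10 42.3 54.9; 13 42.3 54.7; 16 42.2 55.6; 19 36.4 55.2; 22 36.0 55.0; 25 36.0 54.9; 28 36.0 54.7; 31 42.1 55.3; 34 42.1 55.1; 37 42.1 54.9; 40 42.1 55.0; 43 42.0 55.2; 46 42.0 55.3; 49 42.0 55.0; 52 42.1 55.0; 55 42.0 54.7; 58 42.0 55.1; 61 42.0 55.2; 64 41.9 54.8; 67 41.9 54.5; 70 41.9 55.3; 73 41.9 55.0; 76 41.7 54.8; 79 41.8 54.5; 82 41.8 55.3; 85 41.6 55.0; 88 41.5 54.7; 91 41.8 54.5; 94 41.9 55.0; 97 41.8 55.2; 100 41.7 54.6; 103 41.8 54.6; 106 41.8 59.6; 109 41.7 59.9; 112 49.5 60.0; 115 49.6 59.9; 118 41.7 59.9; 121 41.6 59.8; 124 41.4 54.5; 127 41.6 54.3; 130 41.5 54.7; 133 41.3 54.7; 136 41.5 54.5; 139 41.4 54.1; 142 41.5 54.7; [500.71738667  36.81905174 176.99654744]
```

>>> send_rows(
  claw=[0.5, 0.5, 0.5, 0.5, 0.5, 0.5, 0.5, 0.5],
  slide=[
    [-32.4, 0.6, 0],
    [-32.4, 0.7, 0],
    [0, 0, 0],
    [0, 0, 25],
    [0, 0, 30],
    [0, 0, 25],
    [0, 0, 14],
    [0, 0, 0],
  ],
  twist=[
    [0, 0, 0],
    [0, 0, 0],
    [0, 0, 0],
    [0, 0, 0],
    [0, 0, 0],
    [0, 0, 0],
    [0, 0, 0],
    [0, 0, 0],
  ],
)

```text
clock: 14.18
tool_pos: [509.9, -26.0, 79.3]
tcp_rot: [-0.004, 0.643, 0.766, -0.002]
wrist_force: [-1.6, 0.2, -0.4]
finger_gap: 0.498
grasp_force: 0.0
```

>>> send_rows(
  claw=[0.3, 0.1, 0, 0, 0, 0, 0],
  slide=[
    [0, 0, 0],
    [0, 0, 0],
    [0, 0, 0],
    [0, 0, 0],
    [0, 0, 0],
    [0, 0, 0],
    [0, 0, 0],
  ],
  twist=[
    [0, 0, 0],
    [0, 0, 0],
    [0, 0, 0],
    [0, 0, 0],
    [0, 0, 0],
    [0, 0, 0],
    [0, 0, 0],
  ],
  force=60,
)

```text
clock: 14.77
tool_pos: [514.4, -27.1, 84.3]
tcp_rot: [0.001, 0.643, 0.766, 0.001]
wrist_force: [1.5, 3.3, -0.3]
finger_gap: 0.238
grasp_force: 59.2
```

```bash
python3 - <<'E'
from h import *
s=ctrl.read_state();T=s["tool_pos"]; print(T,s["wrist_force"])
m=ctrl.camera_model("wrist");p,d=ctrl.snapshot("wrist"); w=cloud(d,m); np.savez("/tmp/w9.npz",p=p,d=d)
g=cv2.cvtColor(p,cv2.COLOR_RGB2GRAY); hsv=cv2.cvtColor(p,cv2.COLOR_RGB2HSV)
U=np.array([-.174,.985,0]);X=np.array([.985,.174,0]); r=w-T;a=r@U;b=r@X
k=(w[...,2]>48)&(w[...,2]<56)&(b>36)&(b<62)
print("row:inner b")
for A in np.arange(50,200,2):
    q=k&(abs(a-A)<1)
    if q.sum()>5: print(A,b[q].min().round(1),end="; ")
q=(b>28)&(b<45)&(hsv[...,1]>110)&(hsv[...,0]<28)&(w[...,2]<60); print("brass",q.sum(),np.percentile(a[q],[3,50,97]) if q.sum() else 0)
# pocket pins tops
k=((w[...,2]>92)&(abs(b)<20)&(a>35)&(a<140)).astype(np.uint8); N,l,st,c=cv2.connectedComponentsWithStats(k)
for i in range(1,N):
    if st[i,4]>20: q=l==i; print(st[i],np.nanpercentile(a[q],[2,50,98]).round(1),np.nanmedian(b[q]).round(1))
E
```

```text
[514.35369611 -27.12552857  84.30038573] [ 1.48590739  3.30158887 -0.3149175 ]
row:inner b
50 41.6; 52 41.5; 54 41.6; 56 41.7; 58 41.5; 60 41.5; 62 41.6; 64 41.7; 66 41.6; 68 41.6; 70 41.5; 72 41.5; 74 36.2; 76 36.2; 78 36.0; 80 36.1; 82 36.1; 84 41.4; 86 41.4; 88 41.4; 90 41.3; 92 41.3; 94 41.2; 96 41.3; 98 41.2; 100 41.2; 102 41.0; 104 41.2; 106 41.3; 108 41.1; 110 41.3; brass 74 [71.55701538 77.49897711 84.0133332 ]
[ 229  116   48   50 1786] [49.4 56.6 63.6] -0.6
```

>>> send_rows(
  claw=[0, 0, 0, 0, 0, 0, 0, 0, 0, 0],
  slide=[
    [2, 0, 0],
    [6, 0, 0],
    [8, 0, 0],
    [8, -0.1, 0],
    [8, -0.1, 0],
    [8, -0.1, 0],
    [8, -0.1, 0],
    [6, 0, 0],
    [3, 0, 0],
    [0, 0, 0],
  ],
  twist=[
    [0, 0, 0],
    [0, 0, 0],
    [0, 0, 0],
    [0, 0, 0],
    [0, 0, 0],
    [0, 0, 0],
    [0, 0, 0],
    [0, 0, 0],
    [0, 0, 0],
    [0, 0, 0],
  ],
  force=100,
)

```text
clock: 15.65
tool_pos: [503.9, 30.2, 84.4]
tcp_rot: [0.0, 0.643, 0.766, 0.001]
wrist_force: [-0.4, 0.4, 7.3]
finger_gap: 0.229
grasp_force: 98.0
```

```bash
cat > look.py <<'E'
from h import *
s=ctrl.read_state();T=s["tool_pos"]; F=s["wrist_force"]
m=ctrl.camera_model("wrist");p,d=ctrl.snapshot("wrist"); w=cloud(d,m); np.savez("/tmp/w9.npz",p=p,d=d)
hsv=cv2.cvtColor(p,cv2.COLOR_RGB2HSV); g=hsv[...,2]
U=np.array([-.176,.984,0]);X=np.array([.984,.176,0]); r=w-T;a=r@U;b=r@X
print(T.round(2),"travel",(T-[514.35,-27.13,0])@U,"F along",F@U,"side",F@X)
q=(b>28)&(b<45)&(hsv[...,1]>110)&(hsv[...,0]<28)&(w[...,2]<60); print("brass",q.sum(),np.percentile(a[q],[3,50,97]) if q.sum() else 0)
q=((b>52)&(b<75)&(w[...,2]>47)&(w[...,2]<58)&(g<60)).astype(np.uint8)
N,l,st,c=cv2.connectedComponentsWithStats(q)
for i in range(1,N):
    if st[i,4]>60: z=l==i; print("lug",st[i],np.percentile(a[z],[2,50,98]).round(1),np.percentile(b[z],[2,98]).round(1))
k=(w[...,2]>48)&(w[...,2]<56)&(b>33)&(b<62)
print([(float(A),float(b[z].min().round(1))) for A in np.arange(60,104,2) if (z:=k&(abs(a-A)<1)).sum()>5])
E
python3 look.py
```

```text
[503.87  30.25  84.41] travel 58.3052572521971 F along 0.4583370952525746 side -0.3450492088784708
brass 72 [71.50233659 77.65068836 83.54507513]
lug [384   0  36  19 591] [103.9 106.5 109.6] [55.7 69.3]
[(60.0, 41.6), (62.0, 41.5), (64.0, 41.7), (66.0, 41.5), (68.0, 41.5), (70.0, 41.6), (72.0, 41.6), (74.0, 33.6), (76.0, 33.1), (78.0, 33.5), (80.0, 33.5), (82.0, 34.1), (84.0, 41.5), (86.0, 41.5), (88.0, 41.5), (90.0, 41.4), (92.0, 41.4), (94.0, 41.4), (96.0, 41.5), (98.0, 41.2), (100.0, 41.3), (102.0, 41.4)]
```

>>> send_rows(
  claw=[0, 0, 0, 0, 0, 0, 0, 0],
  slide=[
    [3, 0, 0],
    [6, 0, 0],
    [6, -0.1, 0],
    [6, -0.1, 0],
    [5, 0, 0],
    [2, 0, 0],
    [0, 0, 0],
    [0, 0, 0],
  ],
  twist=[
    [0, 0, 0],
    [0, 0, 0],
    [0, 0, 0],
    [0, 0, 0],
    [0, 0, 0],
    [0, 0, 0],
    [0, 0, 0],
    [0, 0, 0],
  ],
)

```text
clock: 16.37
tool_pos: [498.8, 58.0, 84.4]
tcp_rot: [-0.0, 0.643, 0.766, 0.001]
wrist_force: [-1.1, 1.1, 6.5]
finger_gap: 0.235
grasp_force: 98.1
```

```bash
python3 look.py
```

```text
[498.79  58.    84.41] travel 86.50435854453426 F along 1.2501870516672158 side -0.8904451981871081
brass 92 [71.72876873 78.2694393  83.9471465 ]
lug [ 378   52   35   33 1043] [76.1 82.7 89. ] [55.5 69.4]
[(60.0, 41.8), (62.0, 41.7), (64.0, 41.5), (66.0, 41.4), (68.0, 41.4), (70.0, 41.4), (72.0, 41.6), (74.0, 37.1), (76.0, 33.1), (78.0, 35.3), (80.0, 35.6), (82.0, 37.2), (84.0, 49.6), (86.0, 49.5), (88.0, 41.4), (90.0, 41.4), (92.0, 41.3), (94.0, 41.4), (96.0, 41.3), (98.0, 41.4), (100.0, 41.4), (102.0, 41.4)]
```

>>> send_rows(
  claw=[0, 0, 0, 0],
  slide=[
    [1, 0, 0],
    [0.8, 0, 0],
    [0, 0, 0],
    [0, 0, 0],
  ],
  twist=[
    [0, 0, 0],
    [0, 0, 0],
    [0, 0, 0],
    [0, 0, 0],
  ],
)

```text
clock: 16.75
tool_pos: [498.4, 60.1, 84.4]
tcp_rot: [-0.001, 0.643, 0.765, 0.001]
wrist_force: [-0.5, 3.5, 6.5]
finger_gap: 0.23
grasp_force: 98.1
```

>>> send_rows(
  claw=[0, 0, 0],
  slide=[
    [0.8, 0, 0],
    [0, 0, 0],
    [0, 0, 0],
  ],
  twist=[
    [0, 0, 0],
    [0, 0, 0],
    [0, 0, 0],
  ],
)

```text
clock: 17.0
tool_pos: [498.2, 61.0, 84.4]
tcp_rot: [-0.001, 0.644, 0.765, 0.001]
wrist_force: [-1.3, 3.6, 7.5]
finger_gap: 0.229
grasp_force: 98.1
```

>>> send_rows(
  claw=[0, 0, 0],
  slide=[
    [0.8, 0, 0],
    [0, 0, 0],
    [0, 0, 0],
  ],
  twist=[
    [0, 0, 0],
    [0, 0, 0],
    [0, 0, 0],
  ],
)

```text
clock: 17.25
tool_pos: [498.0, 62.0, 84.4]
tcp_rot: [-0.001, 0.644, 0.765, 0.001]
wrist_force: [-2.0, 4.9, 6.3]
finger_gap: 0.231
grasp_force: 98.1
```

```bash
python3 look.py
```

```text
[498.02  62.02  84.38] travel 90.60178816179554 F along 5.150222368785877 side -1.1388612057762235
brass 88 [71.70008147 77.87689458 83.76507481]
lug [ 377   62   35   33 1017] [72.1 78.6 85. ] [55.6 69.1]
[(60.0, 41.7), (62.0, 41.5), (64.0, 41.8), (66.0, 41.5), (68.0, 41.7), (70.0, 41.7), (72.0, 41.6), (74.0, 35.5), (76.0, 34.5), (78.0, 34.5), (80.0, 35.2), (82.0, 33.1), (84.0, 41.5), (86.0, 41.5), (88.0, 41.5), (90.0, 41.4), (92.0, 41.6), (94.0, 41.5), (96.0, 41.5), (98.0, 41.5), (100.0, 41.5), (102.0, 41.4)]
```

>>> send_rows(
  claw=[0, 0, 0],
  slide=[
    [0.6, 0, 0],
    [0, 0, 0],
    [0, 0, 0],
  ],
  twist=[
    [0, 0, 0],
    [0, 0, 0],
    [0, 0, 0],
  ],
)

```text
clock: 17.55
tool_pos: [498.0, 62.4, 84.4]
tcp_rot: [-0.001, 0.643, 0.765, 0.001]
wrist_force: [-0.4, 3.7, 6.7]
finger_gap: 0.229
grasp_force: 98.1
```

>>> send_rows(
  claw=[0, 0, 0],
  slide=[
    [0.6, 0, 0],
    [0, 0, 0],
    [0, 0, 0],
  ],
  twist=[
    [0, 0, 0],
    [0, 0, 0],
    [0, 0, 0],
  ],
)

```text
clock: 17.8
tool_pos: [497.9, 62.5, 84.4]
tcp_rot: [-0.0, 0.643, 0.765, 0.001]
wrist_force: [-0.5, 1.6, 6.2]
finger_gap: 0.234
grasp_force: 98.1
```

```bash
python3 look.py
```

```text
[497.94  62.52  84.39] travel 91.10775024037073 F along 1.6611321586695307 side -0.16448274217205272
brass 91 [71.43249396 77.87149567 84.0228272 ]
lug [ 377   63   35   33 1023] [71.7 78.1 84.5] [55.6 69.2]
[(60.0, 41.7), (62.0, 41.6), (64.0, 41.5), (66.0, 41.6), (68.0, 41.4), (70.0, 41.8), (72.0, 41.5), (74.0, 36.3), (76.0, 35.5), (78.0, 34.3), (80.0, 35.1), (82.0, 36.4), (84.0, 41.4), (86.0, 41.5), (88.0, 41.5), (90.0, 41.4), (92.0, 41.4), (94.0, 41.5), (96.0, 41.5), (98.0, 41.3), (100.0, 41.5), (102.0, 41.1)]
```

>>> send_rows(
  claw=[0, 0, 0, 0, 0, 0],
  slide=[
    [0.4, 0, 0],
    [0, 0, 0],
    [0, 0, 0],
    [0, 0, 0],
    [0, 0, 0],
    [0, 0, 0],
  ],
  twist=[
    [0, 0, 0],
    [0, 0, 0],
    [0, 0, 0],
    [0, 0, 0],
    [0, 0, 0],
    [0, 0, 0],
  ],
)

```text
clock: 18.35
tool_pos: [497.9, 62.7, 84.4]
tcp_rot: [-0.0, 0.643, 0.766, 0.001]
wrist_force: [-0.2, 0.6, 7.0]
finger_gap: 0.23
grasp_force: 98.1
```

```bash
cat >> look.py <<'E'
k=((w[...,2]>92)&(abs(b)<20)&(a>35)&(a<140)).astype(np.uint8); N,l,st,c=cv2.connectedComponentsWithStats(k)
for i in range(1,N):
    if st[i,4]>20: z=l==i; print("pin",np.nanpercentile(a[z],[2,50,98]).round(1),np.nanpercentile(b[z],[2,98]).round(1),np.nanpercentile(w[z][:,2],[50,95]).round(1))
E
python3 look.py
```

```text
[497.91  62.66  84.39] travel 91.24737747373563 F along 0.5778087018248876 side -0.09330017678098454
brass 91 [71.37500321 77.85177028 83.9359061 ]
lug [ 377   63   35   33 1016] [71.6 78.1 84.4] [55.6 69.2]
[(60.0, 41.5), (62.0, 41.4), (64.0, 41.7), (66.0, 41.6), (68.0, 41.6), (70.0, 41.5), (72.0, 41.5), (74.0, 36.3), (76.0, 35.4), (78.0, 34.8), (80.0, 35.3), (82.0, 35.6), (84.0, 41.5), (86.0, 41.5), (88.0, 41.6), (90.0, 41.3), (92.0, 41.6), (94.0, 41.4), (96.0, 41.5), (98.0, 41.4), (100.0, 41.3), (102.0, 41.4)]
pin [49.3 56.5 63.5] [-7.6  6.2] [98.9 99.9]
```

```bash
python3 -c "
from cell import ctrl
print(ctrl.finish_job())"
```

```text
the job is handed in; nothing more can be done
None
```

I loaded both pins, slid the shuttle until its ball dropped into the notch, and handed the job in at about 18 s with the knob still gripped; no verdict came back. Both pins measured fully down before the slide, but only the plain pin could be rechecked afterwards.

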